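Count along the tin rack and push the tin into its third gap

TASK

Close the gripper and run the fingertips along the blue tin rack's sprung back rail, keeping it lightly pressed down all the way, from behind the first gap at the red end to behind the third gap, and no further. Then push the flat round tin along the worktop into that third gap, all the way home against the rack's back wall, and leave it there. Only push, never lift the tin, and leave the two sauce cups and the mug where they stand.

Things in the scene. Friction and masses are not known exactly. Their poses are not given: they have to be found in the camera images.
- rack: Blue sheet-metal rack, fixed. Origin on the worktop; x points to its back, y along its back wall; the front (-x) is open. Five dividers 4 mm thick, 40 mm high at y = -196, -98, 0, 98, 196 mm make four gaps 94 mm wide, centred at y = -147, -49, 49, 147 mm. They reach from x = -36 mm to the back wall (inner face x = +25 mm, 40 mm high). No floor: things slide in on the worktop.
- rail_mid (a point): Middle of the top face of the aluminium rail, which runs along the rack's y just over the back wall, at the rack's x = +30 mm. The rail is 390 mm long, 14 mm wide, its top 62 mm above the worktop when untouched. Axes as the rack's.
- rail (a joint): How far the whole rail is pressed down, 0 to 0.008 m. Light springs: it starts to sink at about 1 N and is fully down at about 4 N; it rises again when let go. It counts as pressed from 0.0015 m.
- red_end: Red end block of the rack, 36 x 16 mm, 64 mm high, fixed at one end of the rail (left or right, it differs from run to run). Origin on the worktop under its centre, in line with the rail. From it along the rail, the middles of the first to fourth gaps lie at 57, 155, 253 and 351 mm. Gaps are counted from this block.
- grey_end: Grey end block of the rack, same size, at the other end of the rail.
- tin: Flat round sealed food tin, 86 mm across, 40 mm high, about 0.23 kg, standing loose on the worktop in front of the rack. Origin at the centre of its underside, z up. Home in a gap, its origin is at the rack's x = -18 mm.
- cup_a: Small clear sauce cup, 67 mm across, 35 mm high, loose, standing in the gap at the rack's +y end. Origin under its centre. Leave it.
- cup_b: Small dark sauce cup, 72 mm across, 35 mm high, loose, standing in the gap at the rack's -y end. Origin under its centre. Leave it.
- mug: White dotted mug, 78 mm across (114 mm with its handle), 93 mm high, loose, standing to the right of the work. Origin on the worktop. Leave it.
Things that resemble listed ones, but are neither listed nor needed, are in the scene too. Leave any green or orange look-alike of the tin alone.

How it is judged:
By the outcome, as a careful person would: the job done as asked, in the order asked, and still so for the second after the job is handed in, with the robot touching nothing.
It also fails if it takes over 72 s, if anything falls off the work surface, if the arm or the gripper's body presses on something with over 40 N, if the wrist force passes 120 N, or if a joint passes its speed limit or range.

ROBOT

A 7-joint arm with a two-finger parallel gripper is mounted at the origin on a cart in front of the work surface, level with it; the furniture and walls round the work are solid. World frame = base frame: x ahead of the robot, y to its left, z up, the work surface at z = 0. Lengths are in m, angles in rad, forces in N, time in s.
With the tool pointing down it reaches from about 0.425 to 0.925 m from the base axis. Payload 6.8 kg.
Tool frame: the origin (TCP) lies on the front face of the gripper's body, between the roots of the fingers; the fingertips stand 73 mm ahead of it and the grasp point (between the pads) lies 54 mm ahead of it (env.nose_length is the distance from the TCP to the fingertips, in m); z points along the fingers, y is the line along which they close (so a half turn about z gives the same grasp; the last joint's range is limited). The gripper opens to 85 mm and grips with 20 to 120 N. Pads are 22 mm wide; open, the fingers measure 114 mm over their backs; the gripper's body (76 mm by 85 mm) begins 54 mm behind the grasp point. The pads swing forward as they close: fully open they stand 13 mm farther back than shut.
Start: joints at [1.227, 0.477, 0.022, 1.555, -0.011, 1.109, -0.083], TCP at [0.158, -0.656, 0.304] pointing down, gripper open.
Joint ranges: [-2.96, 2.96], [-0.34, 2.1], [-1.41, 1.46], [0.24, 2.44], [-1.37, 4.51], [0.17, 1.92], [-2.96, 2.96]. Speed limits (rad/s): [2.39, 2.39, 3.14, 3.14, 3.14, 3.14, 3.14].

INTERFACE

Orientations are given as a unit quaternion [w, x, y, z].
In Python, from cell import env, kin, camera, calibration, job gives the robot as it stands. The module is installed in compiled form; this text tells all that it offers. Calls block until the motion is done:
- env.reach(position, orientation): joint-space move of the TCP to a pose.
- env.movel(position, velocity=0.15, rot=None, stop_force=None): straight line of the TCP; rot=None keeps the orientation; velocity is the mean speed in m/s. With stop_force (N) it stops when the force on the tool has changed by that much, and returns True; else False.
- env.goto_joints(angles): joint-space move.
- env.grip(opening, f_grip=None): finger opening in m; f_grip is the grip in N (None keeps the last); returns when the fingers have stopped.
- env.dwell(seconds).
- kin.inverse_kinematics(position, orientation): joint angles nearest the present ones, or None.
- env.get_state(): the state.
- camera(name): name is "scene" or "top" or "wrist"; returns (picture, depth): 400x640x3 uint8, blue, green, red; 400x640 float32, m along the optical axis (not along the pixel's ray), 0 where there is no reading.
- calibration(name): a dict with "fx", "fy", "cx", "cy" (pixels), "rvec" (rotation vector, rad) and "tvec" (3), from world to camera coordinates, as OpenCV has them. Camera axes: x right, y down, z forward; pixel columns grow to the right and rows downward; lengths in m; the calibration is good to about 2 mm. A picture is of the moment at which its call begins: read the wrist's pose just before it. calibration takes no time and is no camera call; for the wrist camera it gives the pose at the moment of the call.
A pose or a line that the arm cannot do raises env.PlanningError and nothing moves.
- job.job_done(): hands the job in; it is judged then, once.
The state is a dict: "time": time; "qpos": joint angles; "joint_velocities": joint speeds; "joint_torque": joint torques, N m; "tcp_pos": TCP position; "orientation": TCP orientation; "force": force on the tool from outside, world axes, zero at the start; "torque": the same for the moment, N m; "opening": finger opening in m; "gripper_force": force on a finger pad.
Only numpy, scipy, OpenCV 4.12 (cv2) and the standard library are available. Lean on these libraries where they do the work, as an engineer would, in place of code of your own. Each camera call takes 0.05 s, during which the arm holds its last target. There are 200 camera calls.

## Working session

There is one attempt and no reset: what is moved stays moved. The work goes in short steps, each a Python script; the robot and the scene stay as the last script left them, time stands still between calls to the robot, and variables do not carry over. Pictures are saved under pics/ and viewed, at most 10 in all, crops included, and the job is handed in when it is done.

```bash
mkdir -p pics
cat > h.py <<'E'
import numpy as np, cv2
from cell import env, kin, camera, calibration, job
def ray(c,u,v):
    R=cv2.Rodrigues(np.array(c["rvec"],float))[0]; t=np.array(c["tvec"],float).ravel()
    d=R.T@np.array([(u-c["cx"])/c["fx"],(v-c["cy"])/c["fy"],1.]); return -R.T@t,d
def onplane(c,u,v,z):
    o,d=ray(c,u,v); return o+d*(z-o[2])/d[2]
def cloud(c,D):
    R=cv2.Rodrigues(np.array(c["rvec"],float))[0]; t=np.array(c["tvec"],float).ravel()
    v,u=np.mgrid[:D.shape[0],:D.shape[1]]
    P=np.stack([(u-c["cx"])/c["fx"]*D,(v-c["cy"])/c["fy"]*D,D],-1)
    return (P-t)@R
E
python3 - <<'E'
from h import *
for n in("top","scene"):
    p,d=camera(n); cv2.imwrite(f"pics/{n}0.png",p); np.save(n+"d",d); c=calibration(n); print(n,c, ray(c,320,200))
s=env.get_state();print(s["time"],s["force"],s["orientation"],s["tcp_pos"],env.nose_length)
E
```

```text
top {'fx': 482.3034935587726, 'fy': 482.3034935587726, 'cx': 325.44583899404125, 'cy': 202.89622453497583, 'rvec': array([ 2.18118732, -2.12312282,  0.14520059]), 'tvec': array([0.15260422, 0.51806404, 0.9926912 ])} (array([0.37649091, 0.16538046, 1.05262439]), array([ 0.13927121,  0.01256132, -0.99025719]))
scene {'fx': 466.79739799086013, 'fy': 466.79739799086013, 'cx': 316.45708377730097, 'cy': 201.09648626738735, 'rvec': array([ 0.06634057,  2.98763326, -0.88408938]), 'tvec': array([ 0.48641212, -0.11974545,  1.1593158 ])} (array([0.53184141, 0.70690985, 0.90131682]), array([-0.04388207, -0.54491641, -0.837379  ]))
0.1 [ 0.15527903 -0.34992257 -0.02332327] [-8.15609243e-04  9.93058485e-01  1.17618711e-01 -1.39829175e-04] [ 0.15760831 -0.65591627  0.30301679] 0.0726
```

View pics/top0.png

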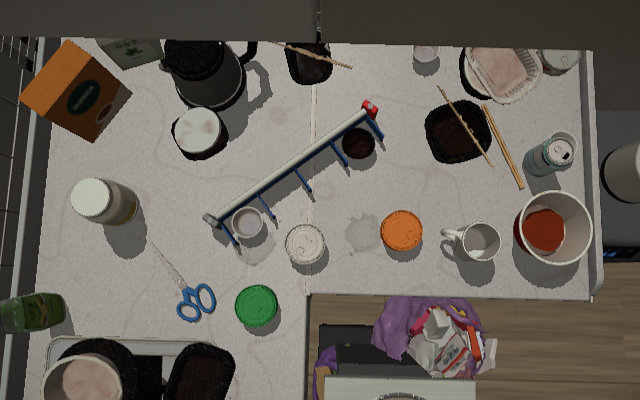

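View pics/scene0.png

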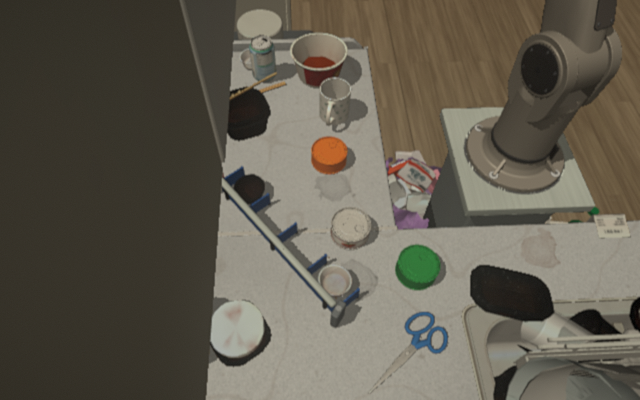

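Top view: the white tin is at (305,244). Possible confusions are the orange look-alike (402,231), the green one (257,306), the stain (363,233), the white-lidded jar (200,132) and the clear cup in gap 4 (247,222). By the description it is the white flat tin. The rack runs from its red end (370,108) to its grey end (212,218). The scene view agrees, with the tin at (351,229).

Run:
```python
from h import *
p=cv2.imread("pics/top0.png"); D=np.load("topd.npy"); c=calibration("top"); P=cloud(c,D)
hsv=cv2.cvtColor(p,cv2.COLOR_BGR2HSV)
def box(u0,u1,v0,v1):
    m=np.zeros(D.shape,bool); m[v0:v1,u0:u1]=1; return m&(D>0)
z=P[...,2]
rk=box(200,390,95,255)
rail=rk&(z>.056)&(z<.075)
n,l,s,ce=cv2.connectedComponentsWithStats(rail.astype(np.uint8))
k=1+np.argmax(s[1:,4]); print("rail px",s[k])
pts=np.argwhere(l==k)[:,::-1].astype(np.float32)
print("rect px",cv2.minAreaRect(pts))
w=P[l==k]; r=cv2.minAreaRect(w[:,:2].astype(np.float32)); print("rail world",r,cv2.boxPoints(r),np.median(w[:,2]))
red=rk&((hsv[...,0]<8)|(hsv[...,0]>172))&(hsv[...,1]>140)&(z>.055)&(hsv[...,2]>60)
print("red",red.sum(),P[red].mean(0)); 
t=box(275,335,215,275)&(z>.033)&(z<.048)
cc=cv2.minEnclosingCircle(np.argwhere(t)[:,::-1].astype(np.float32)); print("tin",cc,onplane(c,*cc[0],.04),P[t].mean(0),t.sum())
# others
for nme,b in dict(cupa=(225,270,200,245),mug=(440,505,215,270),orange=(375,430,205,260),cupb=(335,380,125,165)).items():
    m=box(*b)&(z>.02)&((z<.05)|(nme=="mug")); print(nme,P[m].min(0),P[m].max(0))
# cabinet/back obstacles
for v in (10,30,45): print(v,P[v,100:640:100].round(2).tolist())
# high points above rack area
h=(z>.12)&(P[...,0]>.4)&(D>0); print("jar/kettle", [P[b].max(0).round(3).tolist()+P[b].min(0).round(3).tolist() for b in (box(172,228,100,160)&(z>.02),box(165,255,40,112)&(z>.03))])
big=cv2.resize(p[95:275,200:400],None,fx=3,fy=3); cv2.imwrite("pics/crop.png",big)
```

```text
rail px [ 202  100  177  128 1504]
rect px ((290.195556640625, 163.07168579101562), (17.312255859375, 206.94735717773438), 54.598907470703125)
rail world ((0.5949261784553528, 0.23995861411094666), (0.03726649284362793, 0.4355641007423401), 37.92508316040039) [[0.44637248 0.40029582]
 [0.7140835  0.05671629]
 [0.74347985 0.0796214 ]
 [0.47576886 0.42320094]] 0.062128778385316594
red 85 [0.71845222 0.07821197 0.06289116]
tin ((304.6614685058594, 243.0833282470703), 20.546720504760742) [0.42693051 0.20776329 0.04      ] [0.4270468  0.20796925 0.0373968 ] 1313
cupa [0.42299646 0.28514768 0.0200958 ] [0.51698167 0.38102251 0.04389155]
mug [ 0.4003089  -0.18615931  0.02004645] [ 0.47635436 -0.07350959  0.09692557]
orange [ 0.419763   -0.0387994   0.02017816] [0.5028538  0.04648118 0.04318596]
cupb [0.60177042 0.05280258 0.0200433 ] [0.69095873 0.1498007  0.04520308]
10 [[0.59, 0.36, 0.66], [0.59, 0.28, 0.67], [0.59, 0.19, 0.67], [0.59, 0.11, 0.68], [0.59, 0.03, 0.68], [0.59, -0.05, 0.69]]
30 [[0.59, 0.38, 0.63], [0.59, 0.29, 0.63], [0.59, 0.19, 0.64], [0.59, 0.1, 0.64], [0.59, 0.01, 0.65], [0.59, -0.07, 0.65]]
45 [[0.81, 0.63, 0.12], [0.8, 0.42, 0.17], [0.88, 0.23, 0.01], [0.89, 0.0, 0.0], [0.59, 0.0, 0.62], [0.59, -0.09, 0.62]]
jar/kettle [[0.739, 0.497, 0.096, 0.596, 0.378, 0.02], [0.854, 0.498, 0.617, 0.59, 0.239, 0.03]]
```

View pics/crop.png

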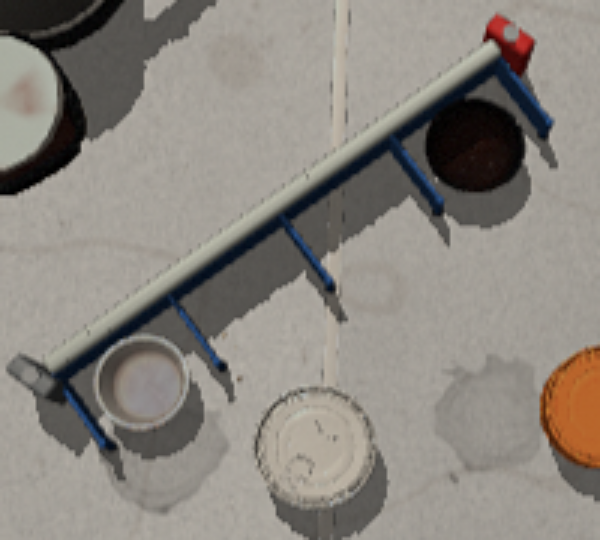

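The crop confirms it: a pale flat tin at crop (316,447), the red block at (510,45), the grey block at (33,375) and the empty third gap between the dividers at (310,255) and (197,330). Next I refine the rack frame and check reach.

```bash
cat >> h.py <<'E'
from scipy.spatial.transform import Rotation as Ro
mid=np.array([.595,.240]); ax=np.array([.7888,.6146]); ay=np.array([-.6146,.7888])
try:
    f=np.load("rack.npy"); mid,ax,ay=f
except Exception: pass
org=mid-.030*ax
def W(x,y,z): return [*(org+x*ax+y*ay),z]
def RK(p): d=np.array(p[:2])-org; return np.array([d@ax,d@ay])
def ori(d,tilt=0,flip=False):
    """tool down, pushing along world dir d (tool x = +-d, y across); tilt>0: tips lean back (opposite to d)"""
    d=np.array([*d,0.])/np.linalg.norm(d); z=np.array([0,0,-1.]); z=z*np.cos(tilt)-d*np.sin(tilt)
    y=np.cross(z,d); y/=np.linalg.norm(y)
    if flip: y=-y
    x=np.cross(y,z); q=Ro.from_matrix(np.stack([x,y,z],1)).as_quat(); return [q[3],*q[:3]]
E
python3 - <<'E'
from h import *
p=cv2.imread("pics/top0.png"); D=np.load("topd.npy"); c=calibration("top"); P=cloud(c,D); z=P[...,2]
hsv=cv2.cvtColor(p,cv2.COLOR_BGR2HSV)
m=np.zeros(D.shape,bool); m[95:255,200:390]=1
r=RK; d=P[...,:2]-org; X=d@ax; Y=d@ay
m&=(z>.058)&(z<.067)&(abs(Y)<.18)&(abs(X-.03)<.02)&(hsv[...,2]>110)&(hsv[...,1]<70)
uv=np.argwhere(m)[:,::-1]; w=np.array([onplane(c,*q,.062)[:2] for q in uv])
vx,vy,x0,y0=cv2.fitLine(w.astype(np.float32),cv2.DIST_HUBER,0,1e-4,1e-4).ravel()
ay2=np.array([vx,vy]); ay2*=np.sign(ay2@ay); ax2=np.array([ay2[1],-ay2[0]]); p0=np.array([x0,y0])
# ends: block tops
full=(z>.055)&(z<.072)&(abs(X-.03)<.025)
s=(np.array([onplane(c,*q,.064)[:2] for q in np.argwhere(full)[:,::-1]])-p0)@ay2
s=s[abs(s)<.25]; print("ends",s.min(),s.max(),np.ptp(s), "n",m.sum(),"width",np.ptp((w-p0)@ax2))
mid2=p0+ay2*(s.min()+s.max())/2; print(mid2,ax2,ay2)
np.save("rack.npy",np.array([mid2,ax2,ay2]))
E
python3 - <<'E'
from h import *
T=np.array([.427,.2078]); print("tin rack",RK(T))
for fl in(0,1):
  for tl in (0,.2):
    for n,pos,dd in [("hover",W(.03,-.147,.25),ax),("g1",W(.03,-.147,.130),ax),("g3",W(.03,.049,.130),ax),("L1",[*(T+.06*ay),.085],-ay),("L2",W(RK(T)[0]-.062,.049,.085),ax),("L2end",W(-.065,.049,.085),ax)]:
      q=kin.inverse_kinematics(pos,ori(dd,tl,fl)); print(fl,tl,n,np.round(pos,3),None if q is None else np.round(q,2))
E
```

```text
ends -0.2193353586565381 0.21411404779466664 0.4334494064512048 n 943 width 0.012107290511213408
[0.59517449 0.24065011] [0.7902271  0.61281407] [-0.61281407  0.7902271 ]
tin rack [-0.12302705  0.07710064]
0 0 hover [0.685 0.124 0.25 ] [ 0.21  0.67 -0.74  1.51  0.47  1.15 -1.53]
0 0 g1 [0.685 0.124 0.13 ] [ 0.13  0.77 -0.61  1.59  0.51  0.94 -1.56]
0 0 g3 [0.565 0.279 0.13 ] [-0.09  0.7  -0.65  1.76  0.54  0.87 -1.9 ]
0 0 L1 [0.39  0.255 0.085] [ 0.2   0.86 -1.19  2.14  1.06  0.94  2.17]
0 0 L2 [0.395 0.148 0.085] [-0.07  0.5  -0.52  2.27  0.52  0.49 -1.91]
0 0 L2end [0.49  0.221 0.085] [-0.12  0.63 -0.53  2.01  0.52  0.65 -1.91]
0 0.2 hover [0.685 0.124 0.25 ] [ 0.12  0.74 -0.7   1.39  0.49  1.39 -1.54]
0 0.2 g1 [0.685 0.124 0.13 ] [ 0.07  0.84 -0.59  1.46  0.52  1.2  -1.57]
0 0.2 g3 [0.565 0.279 0.13 ] [-0.07  0.81 -0.75  1.63  0.56  1.16 -1.91]
0 0.2 L1 [0.39  0.255 0.085] [-0.39  0.52 -0.26  2.17 -0.16  0.48 -2.96]
0 0.2 L2 [0.395 0.148 0.085] [ 0.08  0.62 -0.74  2.15  0.59  0.81 -1.99]
0 0.2 L2end [0.49  0.221 0.085] [-0.02  0.74 -0.71  1.88  0.58  0.96 -1.96]
1 0 hover [0.685 0
[... 157 characters left out ...]
.11  0.84 -0.99  1.75  0.82  1.03  1.04]
1 0 L1 [0.39  0.255 0.085] [ 0.08  0.72 -1.    2.15  0.91  0.78 -0.86]
1 0 L2 [0.395 0.148 0.085] [ 0.31  0.67 -0.99  2.25  0.91  0.72  0.89]
1 0 L2end [0.49  0.221 0.085] [ 0.2   0.81 -0.99  1.99  0.91  0.88  0.93]
1 0.2 hover [0.685 0.124 0.25 ] [ 0.34  0.94 -1.19  1.37  0.83  1.59  1.39]
1 0.2 g1 [0.685 0.124 0.13 ] [ 0.35  1.1  -1.2   1.44  0.99  1.49  1.31]
1 0.2 g3 [0.565 0.279 0.13 ] [ 0.06  0.91 -0.99  1.62  0.74  1.27  1.1 ]
1 0.2 L1 [0.39  0.255 0.085] [ 0.05  0.65 -0.81  2.14  0.48  0.57 -0.4 ]
1 0.2 L2 [0.395 0.148 0.085] [ 0.26  0.74 -0.99  2.14  0.77  0.94  0.99]
1 0.2 L2end [0.49  0.221 0.085] [ 0.15  0.88 -0.99  1.87  0.79  1.11  1.02]
```

Run:
```python
from h import *
n=env.nose_length; q=ori(ax)
env.reach(W(-.05,-.147,.28),q); env.grip(0.0,20)
env.movel(W(.03,-.148,n+.085),.25); env.dwell(.2)
s=env.get_state(); f0=s["force"]; print(s["time"],f0,s["opening"])
r=env.movel(W(.03,-.148,n+.0575),.03,stop_force=8); s=env.get_state(); print(r,s["tcp_pos"][2]-n,s["force"]-f0,RK(s["tcp_pos"]))
p,_=camera("top"); cv2.imwrite("pics/t1.png",cv2.resize(p[60:260,180:400],None,fx=3,fy=3))
```

```text
4.8417 [-0.97431051  0.36479409  0.19761082] 8.923065692854501e-05
False 0.057674676217969595 [-1.72507181 -1.30003018  2.23587125] [ 0.02986754 -0.1479245 ]
```

View pics/t1.png

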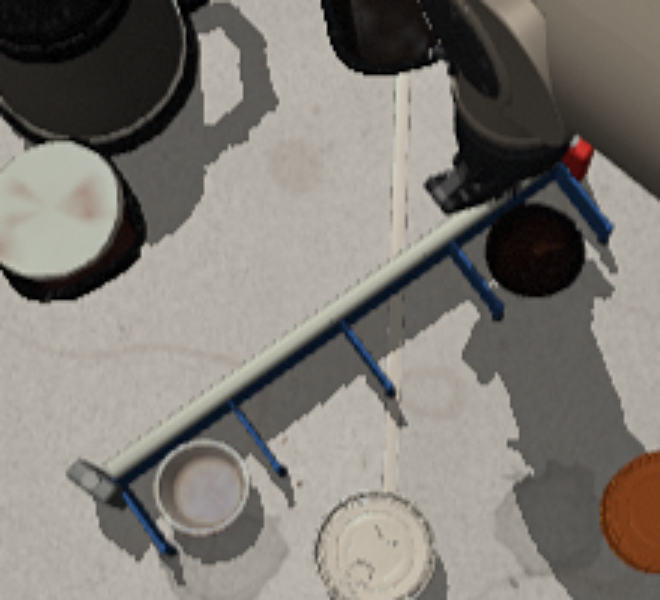

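The gripper is down at the red end with 2.2 N on the rail, about 4.3 mm pressed. The tin, at crop (375,545), is untouched. Now I slide.

Run:
```python
from h import *
n=env.nose_length
for y in np.linspace(-.148,.049,5)[1:]:
    env.movel(W(.03,y,n+.0572),.05); s=env.get_state(); print(s["time"],(s["tcp_pos"][2]-n).round(4),s["force"].round(2),RK(s["tcp_pos"]).round(4))
env.movel(W(.03,.049,n+.16),.15); s=env.get_state(); print(s["time"],s["force"])
# leg 1: stand on the +y side of the tin
p,D=camera("top"); c=calibration("top"); z=cloud(c,D)[...,2]; t=np.zeros(z.shape,bool); t[215:275,275:335]=1; t&=(z>.033)&(z<.048)
cc=cv2.minEnclosingCircle(np.argwhere(t)[:,::-1].astype(np.float32)); T=onplane(c,*cc[0],.04)[:2]; print("tin",T,RK(T),cc,t.sum())
```

```text
7.0917 0.0572 [0.46 1.08 3.54] [ 0.0302 -0.0981]
8.225 0.0572 [-2.06  0.51  2.76] [ 0.0301 -0.0488]
9.3583 0.0572 [-0.84  1.84  3.58] [0.0301 0.0005]
10.4917 0.0572 [-1.17  1.06  3.73] [0.03   0.0497]
11.325 [-0.21199797  0.43730021 -0.96586724]
tin [0.42693051 0.20776329] [-0.12310447  0.07711422] ((304.6614685058594, 243.0833282470703), 20.546720504760742) 1310
```

```bash
cat >> h.py <<'E'
def tin():
    p,D=camera("top"); c=calibration("top"); P=cloud(c,D); z=P[...,2]; d=P[...,:2]-org; X=d@ax; Y=d@ay
    t=(D>0)&(z>.033)&(z<.048)&(X>-.2)&(X<.018)&(Y>.004)&(Y<.094+.1*(X<-.1))
    hs=cv2.cvtColor(p,cv2.COLOR_BGR2HSV); t&=(hs[...,1]<70)&(hs[...,2]>90)
    k,l,s,_=cv2.connectedComponentsWithStats(t.astype(np.uint8)); i=1+np.argmax(s[1:,4])
    cc=cv2.minEnclosingCircle(np.argwhere(l==i)[:,::-1].astype(np.float32)); return RK(onplane(c,*cc[0],.04)),cc,s[i,4],p
E
python3 - <<'E'
from h import *
x,y=-.123,.077
q=ori(-ay,0,True)
env.reach(W(x,y+.066,.20),q); env.grip(.050,20)
env.movel(W(x,y+.066,.084),.12)
env.movel(W(x,.049+.048,.084),.06,stop_force=25); s=env.get_state(); print(s["time"],s["force"],RK(s["tcp_pos"]))
env.movel(W(x,.049+.07,.084),.15); env.movel(W(x,.049+.07,.18),.2)
env.reach(W(x-.062,.049,.20),ori(ax))
a=tin(); print(a[:3],env.get_state()["time"]); cv2.imwrite("pics/t2.png",cv2.resize(a[3][100:300,180:400],None,fx=3,fy=3))
E
```

```text
15.0417 [ 0.18113265 -0.22462595 -0.83225222] [-0.12324157  0.09664718]
(array([-0.10666246,  0.05133908]), ((310.0, 229.5), 18.768423080444336), np.int32(427)) 17.0667
```

View pics/t2.png

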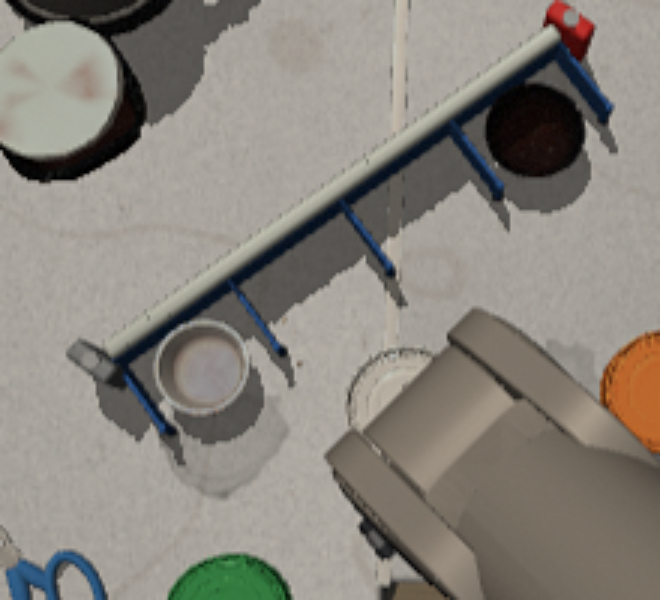

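The tin is partly hidden by the arm. Its left edge at crop x 347 and top edge at crop y 347 put its centre near pixel (316,236). I push it in along the gap axis.

Run:
```python
from h import *
T=RK(onplane(calibration("top"),316.2,236.2,.04)); print(T)
x=T[0]-.064; y=.049
env.movel(W(x,T[1],.20),.2); env.movel(W(x,T[1],.084),.12)
env.movel(W(-.095-.046,T[1]*.5+y*.5,.084),.06,stop_force=25)
env.movel(W(-.080-.046,y,.084),.06,stop_force=25)
s=env.get_state(); print(s["time"],s["force"],RK(s["tcp_pos"]))
a=tin(); print(a[:3]); cv2.imwrite("pics/t3.png",cv2.resize(a[3][100:300,180:400],None,fx=3,fy=3))
```

```text
[-0.12574955  0.04912637]
19.7917 [ 0.67306066  0.20144132 -0.04969331] [-0.12524728  0.04906005]
(array([-0.04230822,  0.06208402]), ((288.0, 208.0), 9.434081077575684), np.int32(34))
```

View pics/t3.png

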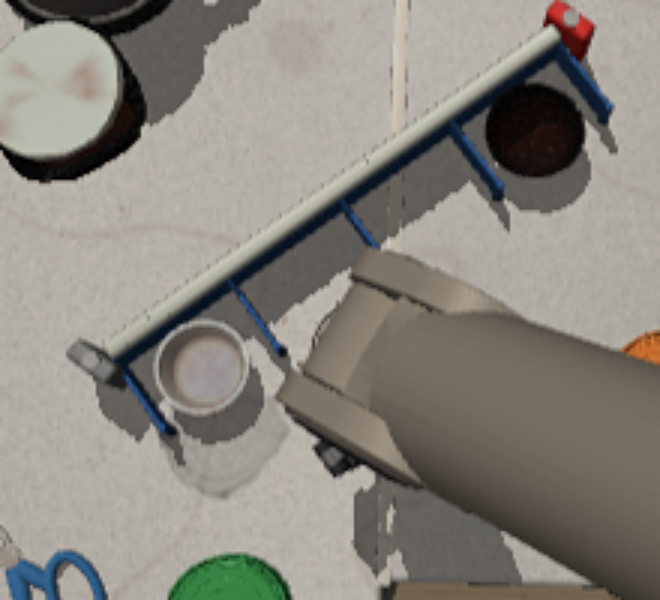

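The arm hides most of the tin, but its left edge shows at crop (314,340), heading into gap 3. I push on until it meets the back wall.

Run:
```python
from h import *
r=env.movel(W(-.052,.049,.084),.05,stop_force=9); s=env.get_state(); print(r,s["time"],s["force"],RK(s["tcp_pos"]))
```

```text
True 20.975 [-0.05662125 -0.14120357  0.58462086] [-0.06505557  0.04911218]
```

Run:
```python
from h import *
env.movel(W(-.10,.049,.084),.15); env.movel(W(-.13,.049,.22),.2)
env.reach([.45,-.15,.30],ori(ax)); 
a=tin(); print(a[:3],env.get_state()["time"]); cv2.imwrite("pics/t4.png",cv2.resize(a[3][100:300,180:400],None,fx=3,fy=3))
```

```text
(array([-0.01906146,  0.04877012]), ((286.7105407714844, 195.55262756347656), 20.25558090209961), np.int32(1149)) 23.5333
```

View pics/t4.png

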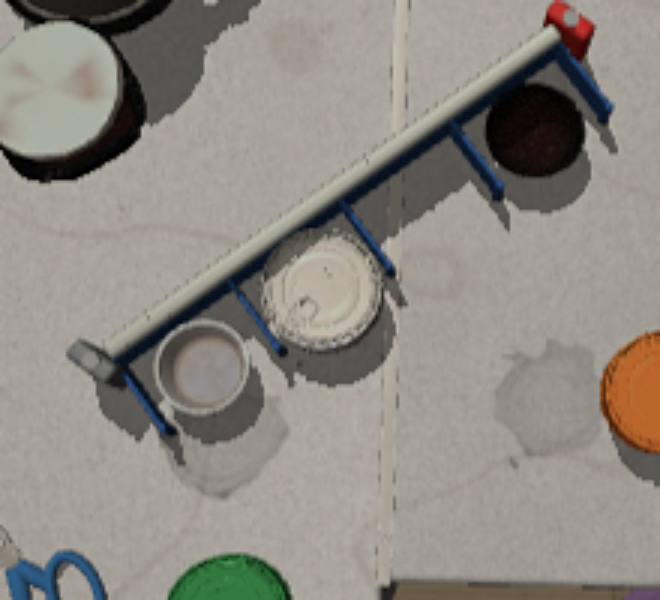

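The tin sits in gap 3 at crop (322,290), rack x = -19 mm against -18 mm for home. The force fell off after the stop, so I give it one slow confirming press.

Run:
```python
from h import *
env.reach(W(-.13,.049,.20),ori(ax)); env.movel(W(-.10,.049,.084),.15); env.movel(W(-.068,.049,.084),.06)
r=env.movel(W(-.055,.049,.084),.012,stop_force=8); s=env.get_state(); print(r,s["time"],s["force"],RK(s["tcp_pos"]))
env.movel(W(-.10,.049,.084),.1); env.movel(W(-.13,.049,.22),.2)
env.reach([.45,-.15,.30],ori(ax)); a=tin(); s=env.get_state(); print(a[:3],s["time"])
```

```text
True 27.0417 [-0.00759536 -0.02582869  0.23862389] [-0.06519953  0.04907076]
(array([-0.01906146,  0.04877012]), ((286.7105407714844, 195.55262756347656), 20.25558090209961), np.int32(1149)) 29.7167
```

```bash
python3 -c "
from h import *
print(job.job_done())"
```

```text
the job is handed in; nothing more can be done
None
```

I ran the closed fingertips along the rail from gap 1 to gap 3, keeping it pressed about 4–5 mm throughout. I then pushed the tin home into gap 3, where a second press stopped at the same point, and handed the job in at about 30 s; the verdict wasn't shown.

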